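Lock the specimen cell and hold the hardness probe on the rock core

TASK

In the rock lab, first turn the red lever of the cell's lock collar clockwise until it comes up to the green stop, so that the core is locked. Then take the sprung probe out of its stand and hold it upright with its tip on the yellow dot of the core in the cell, pressing lightly so that the sprung tip is about halfway in, never fully home. Finish while still holding the probe pressed there, and leave the weight, the spare core and the dish where they are.

Things in the scene. Friction and masses are not known exactly. Their poses are not given: they have to be found in the camera images.
- cell: Fixed specimen cell. Blue round base 130 mm across, 18 mm high; on it an aluminium cup 96 mm across up to 54 mm; a steel lock collar on top. Origin: on the cup's vertical axis at the table surface, z up. A green stop block (locked end) and a grey one (open end) stand on the base 57 mm from the axis, 67 mm high. Place and yaw vary.
- collar (a joint): Steel ring (outer 104, inner 74 mm, top 69 mm above the table) turning about the cell's axis. 0 = open (lever at grey stop), 1.2 rad = locked (at green stop, a hard end); grows clockwise seen from above. In the cell's frame the lever points at angle (pi + 0.6 - value), counter-clockwise from x. Stays where left; dry friction 0.12 N m. Starts at 0 to 0.45.
- collar_grip (a point): Point on the axis of the red upright post at the end of the collar's red lever, 72 mm from the cell's axis, 100 mm above the table. The post is round, 16 mm in diameter, from 67 to 115 mm above the table; it moves with the collar. Nothing else there is higher than 69 mm.
- spot (a point): Centre of the yellow dot (14 mm in diameter) on the flat level top of the rock core fixed in the cell, 62 mm above the table, 14 mm from the cell's axis in any direction. The core's top is a 66 mm disc, sunk 7 mm below the collar's top.
- core: The rock core fixed in the cell, dark grey disc 66 mm across. Origin on the cell axis, 34 mm below its level top face, z up; its x axis points towards the yellow dot, 14 mm out.
- stand: Fixed grey block 90 x 90 x 60 mm with a vertical through hole 22 mm in diameter at its centre, the probe's stand. Origin: centre of the underside, z up. It may change places with the cell.
- probe: Loose 0.17 kg probe, upright in the stand, nose in the hole. Origin: centre of the underside of its black square handle (26 x 26 mm, sides along its x and y, z = 0 to 70 mm), which rests on the stand's top, 60 mm above the table. A yellow cap 29 mm across ends at z = 82 mm; a steel nose 18 mm across goes down to z = -35 mm, the sprung tip below it. z is up.
- plunger (a joint): The probe's sprung tip pushed into the nose: 0 = fully out, 0.010 m = fully home. It starts to move at 1.4 N and gains 0.7 N per mm: 4.9 N halfway (0.005), 8.4 N at home. The rod, 8 mm thick, stands 12 mm out: lower 7 mm orange, upper 5 mm white; halfway is when the white has just gone in.
- probe_tip (a point): Flat lower end of the sprung tip, on the probe's axis: 47 mm below the probe's origin when fully out.
- weight: Bystander: dark steel disc weight, 68 mm across, 22 mm high. Origin: centre of the underside.
- spare_core: Bystander: beige rock core standing on end, 50 mm across, 50 mm high. Origin: centre of the underside.
- dish: Bystander: white ceramic dish, 70 mm across, 25 mm high. Origin: centre of the underside.
Mind the look-alikes: they are no part of the job. There is more than one size of the probe; the one meant has the size given above.

How it is judged:
On the way, in this order (a step that is already met when the one before it is completed fails the run):
1. the collar is locked at the green stop (value of joint collar above 1.12 rad), for 0.2 s.
2. the probe is gripped and lifted clear out of its stand (height (world z) of probe_tip above 0.065 m and contact force between the fingers and probe above 0.5 N and contact force between probe and stand below 0.05 N), for 0.2 s.
At the end, for the whole second after the job is handed in: Collar within 0.08 rad of its locked stop; probe held still in the gripper, within 8 degrees of upright, its tip on the core within 7 mm of the yellow dot's centre and pushed in 2 to 8 mm (1 to 10 N on the core), the probe touching neither stand nor cell or collar (value of joint collar above 1.12 rad and horizontal distance between probe_tip and spot below 0.007 m and z of probe_tip in the frame of spot below 0.003 m and angle between probe's own z axis and vertical below 0.14 rad and value of joint plunger between 0.002 and 0.008 m and contact force between probe and core between 1 and 10 N and contact force between the fingers and probe above 1 N and contact force between probe and cell below 0.5 N and contact force between probe and stand below 0.1 N and linear speed of probe below 0.02 m/s); the arm keeps its last pose, push and grip.
It fails at once if the sprung tip is pushed fully home (value of joint plunger above 0.0097 m).
It fails at once if a bystander is moved by more than 20 mm (distance of any of weight, spare_core, dish from where it was at the start of the episode above 0.02 m).
It also fails if it takes over 53 s, if anything falls off the work surface, if the arm or the gripper's body presses on something with over 40 N, if the wrist force passes 120 N, or if a joint passes its speed limit or range.

ROBOT

A 6-joint arm with a two-finger parallel gripper is mounted at the origin on the work surface. World frame = base frame: x ahead of the robot, y to its left, z up, the work surface at z = 0. Lengths are in m, angles in rad, forces in N, time in s.
With the tool pointing down it reaches from about 0.35 to 0.775 m from the base axis. Payload 7.3 kg.
Tool frame: the origin (TCP) lies at the very end of the fingers, on their centre line; the grasp point (between the pads) lies 19 mm behind it; z points along the fingers, y is the line along which they close (so a half turn about z gives the same grasp; the last joint's range is limited). The gripper opens to 92 mm and grips with 3 to 60 N. Pads are 19 mm wide; open, the fingers measure 130 mm over their backs; the gripper's body (75 mm by 190 mm) begins 47 mm behind the grasp point.
Start: joints at [-1.393, 0.342, 1.524, -0, 1.275, -0.146], TCP at [0.167, -0.498, 0.227] pointing down, gripper open.
Joint ranges: [-2.53, 2.53], [-0.77, 2.02], [0.04, 2.7], [-1, 4.14], [0.28, 2.66], [-3.11, 3.11]. Speed limits (rad/s): [2.57, 2.57, 3.14, 3.14, 3.14, 3.14].

INTERFACE

Orientations are given as [roll, pitch, yaw] about the fixed x, y, z axes, in that order (R = Rz(yaw) Ry(pitch) Rx(roll)).
In Python, from cell import * gives the robot as it stands.
- The arm moves only by the tool step_arm, never from a script. Its argument "commands" is a list of rows, each a list of 7 numbers: the opening, from 0 (shut) to 1 (fully open), then the shift along the world's x, y, z in cm, then the turn, a rotation vector about the world's x, y, z in rad. A call has 1 to 5 rows; each row is the pose to reach, as a shift and turn from the pose commanded when the call began; what a row does not reach only later rows make up. A row lasts 1/12 s, in which the tool goes at most 41.7 mm and 7.16 degrees, less where a joint would pass 70% of its speed; a pose out of reach is approached as far as the arm can. A call with a gripper value outside its range is refused whole. The fingers move at their own pace and stop on an object; "grip_force" is the grip in N (left out, the last holds). Time passes only in rows, so rows that repeat a pose let the fingers close. It gives the time, the measured TCP pose, the force, the opening and the grip force at its end, in the units of the state.
- observe(): the state, without advancing time (a new reading comes with each control period).
- read_camera(name): name is "scene" or "top" or "wrist"; returns the picture (384x512x3 uint8, red, green, blue); there is no depth.
- camera_model(name): a dict with "vfov" (degrees; the focal length in pixels is half the picture's height over the tangent of half this angle, whatever the lens; pixels are square), "cx", "cy" (the principal point, pixels), "k1" (the pictures are not rectified: a ray, as slopes to the right and down, at radius r is drawn at 1 + k1 r^2 times it, then the intrinsics apply), "world_to_cam" (4x4, takes a point from world to camera coordinates). Camera axes: x right, y up, looking along -z (the intrinsics and any distortion apply to the point x, -y, -z); pixel columns grow to the right and rows downward; lengths in m; the calibration is good to about 2 mm. A picture is of the moment at which its call begins: read the wrist's pose just before it. camera_model takes no time and is no camera call; for the wrist camera it gives the pose at the moment of the call.
- hand_in(): hands the job in; it is judged then, once.
The state is a dict: "time": time; "qpos": joint angles; "qvel": joint speeds; "joint_efforts": joint torques, N m; "tool_pos": TCP position; "tool_rot": TCP orientation; "contact_force": force on the tool from outside, world axes, zero at the start; "torque": the same for the moment, N m; "opening": finger opening in m; "grip_force": force on a finger pad.
Only numpy, scipy, OpenCV 4.12 (cv2) and the standard library are available. Lean on these libraries where they do the work, as an engineer would, in place of code of your own. Each camera call takes 0.05 s, during which the arm holds its last target. There are 200 camera calls.

## Working session

There is one attempt and no reset: what is moved stays moved. The work goes in short steps, Python scripts to look and compute and a tool call to move; the robot and the scene stay as the last step left them, time stands still between calls to the robot, and variables do not carry over. Pictures are saved under pics/ and viewed, at most 10 in all, crops included, and the job is handed in when it is done.

Besides the shell and the picture viewer there is one more tool, called after "Request:" as name(argument=value, ...), one argument or row to a line, values as JSON. step_arm: Moves the arm, as the interface text tells. Its arguments: {"type":"object","properties":{"commands":{"type":"array"},"grip_force":{"type":"number"}},"required":["commands"]}

```bash
mkdir -p pics; ls; cat > h.py <<'E'
from cell import *
import numpy as np, cv2
def ray(cm,u,v):
    f=192/np.tan(np.radians(cm["vfov"])/2)
    K=np.array([[f,0,cm["cx"]],[0,f,cm["cy"]],[0,0,1.]])
    p=cv2.undistortPoints(np.array([[[u,v]]],float),K,np.array([cm["k1"],0,0,0.]))[0,0]
    T=np.linalg.inv(np.array(cm["world_to_cam"]))
    return T[:3,3],T[:3,:3]@np.array([p[0],-p[1],-1.])
def at(cm,u,v,z):
    o,d=ray(cm,u,v); return (o+d*(z-o[2])/d[2])[:2].round(4)
def pix(cm,P):
    f=192/np.tan(np.radians(cm["vfov"])/2)
    c=np.array(cm["world_to_cam"])@np.append(P,1.)
    s=np.array([c[0],-c[1]])/-c[2]; s=s*(1+cm["k1"]*(s@s))
    return (s*f+[cm["cx"],cm["cy"]]).round(1)
def save(img,name,box=None,k=1):
    if box: img=img[box[1]:box[3],box[0]:box[2]]
    cv2.imwrite("pics/"+name,cv2.resize(img[:,:,::-1],None,fx=k,fy=k,interpolation=cv2.INTER_CUBIC))
E
python3 - <<'E'
from h import *
a=read_camera("top");b=read_camera("scene")
np.save("top.npy",a);np.save("scene.npy",b)
save(a,"top.png",None,1.5);save(b,"scene.png",None,1.5)
for n in("top","scene"):
    c=camera_model(n);print(n,c["vfov"],c["cx"],c["cy"],c["k1"],np.linalg.inv(np.array(c["world_to_cam"]))[:3].round(3).tolist())
print(observe())
E
```

```text
pics
top 47.99580722686958 263.65456577251695 190.170552745646 -0.1437317438768948 [[-0.012, 0.993, -0.117, 0.496], [-1.0, -0.014, -0.016, 0.015], [-0.018, 0.116, 0.993, 0.955]]
scene 48.74252088590849 253.7186507800077 186.51780426124455 -0.1616903154484686 [[0.256, -0.54, 0.802, 1.372], [0.967, 0.134, -0.219, -0.188], [0.011, 0.831, 0.556, 0.623]]
{'time': 0.1, 'qpos': array([-1.39300586e+00,  3.42676572e-01,  1.52491605e+00, -2.83329401e-05,
        1.27538072e+00, -1.46010488e-01]), 'qvel': array([-0.00075187, -0.00198551, -0.00237435, -0.0012831 ,  0.00118265,
        0.00103081]), 'joint_efforts': array([ 1.65162237e-03, -4.32004237e+01, -2.44692671e+01,  7.19272415e-02,
        5.25913434e-02, -5.30027239e-05]), 'tool_pos': array([ 0.16698443, -0.49736055,  0.22610414]), 'tool_rot': array([-3.14022271e+00, -1.74074205e-04,  3.23809108e-01]), 'contact_force': array([-0.1373989 , -0.60148411,  0.33694893]), 'torque': array([ 0.02939427,  0.04227042, -0.04255192]), 'grip_force': 0.0, 'opening': 0.092239030325654}
```

View pics/top.png

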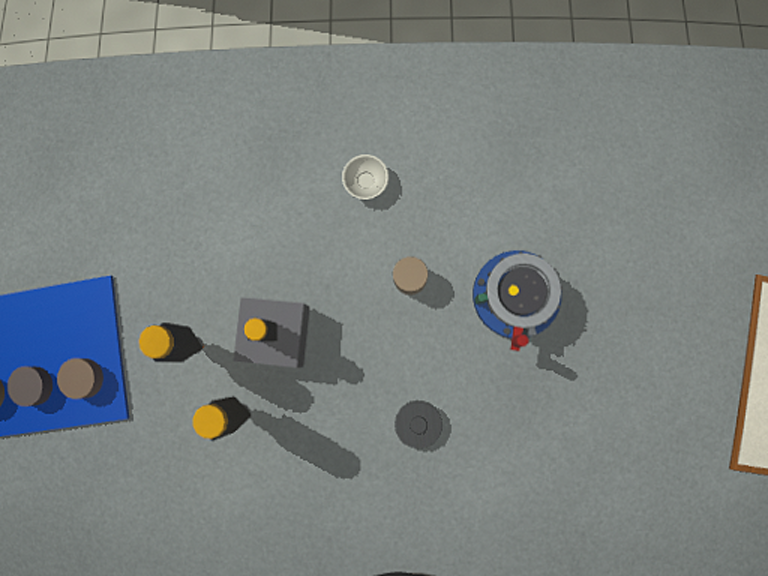

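View pics/scene.png

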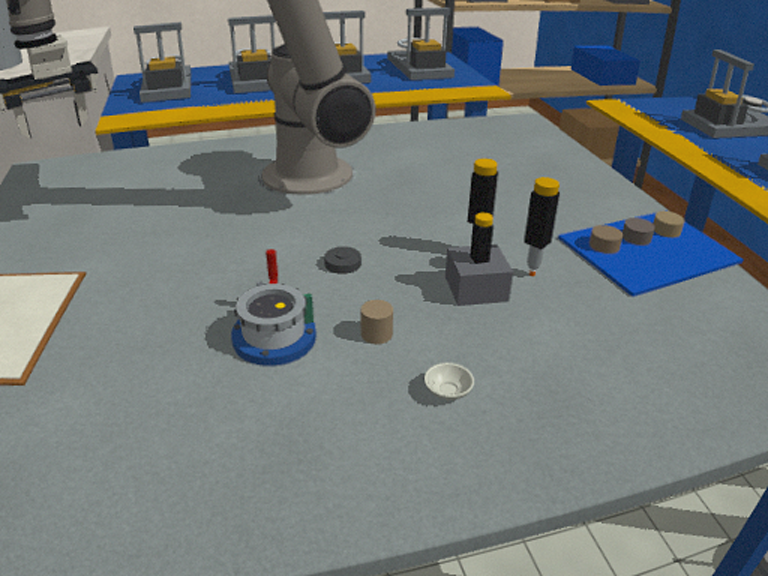

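Top view (1.5x): the cell is at about (524,288), its red post at (520,338) and the green stop at (482,297). Probe candidates are the yellow caps at (255,329) in the stand, (157,342) and (210,420). The last two are larger and stand free, so they are look-alikes. I choose (255,329), and check it in a close crop.

```bash
python3 - <<'E'
from h import *
a=np.load("top.npy")
c1=cv2.resize(a[155:245,300:390],(560,560),interpolation=cv2.INTER_CUBIC) 
save(a,"c1.png",(300,155,390,245),6.6666)
save(a,"c2.png",(145,185,225,255),7)
E
```

```text
(no output)
```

View pics/c1.png

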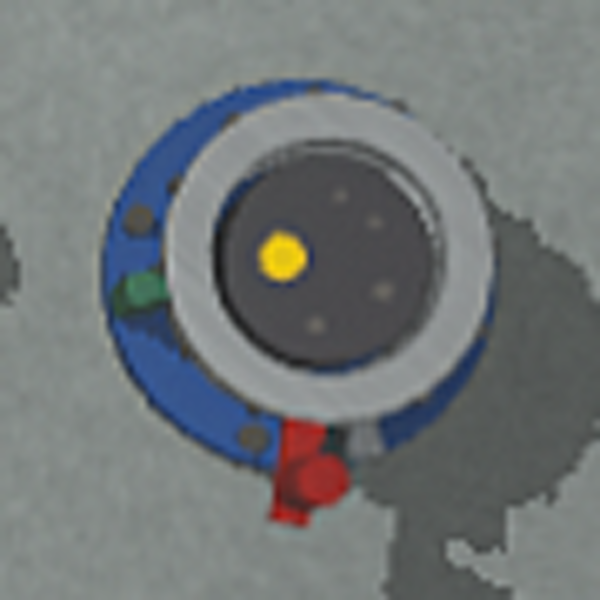

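View pics/c2.png

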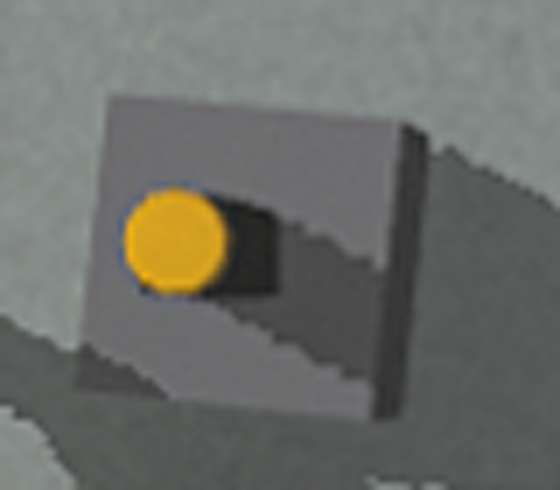

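Crop 1: ring centre (329,258), post top (323,480), dot (283,257), green stop (148,288), grey stop (365,437). Crop 2: the cap is at (175,241), and the stand's top corners are at (110,95), (400,120), (373,420) and (78,388).

```bash
python3 - <<'E'
from h import *
c=camera_model("top")
f1=lambda u,v,z:at(c,300+(u+.5)/6.667-.5,155+(v+.5)/6.667-.5,z)
f2=lambda u,v,z:at(c,145+(u+.5)/7-.5,185+(v+.5)/7-.5,z)
C=f1(329,258,.069);print("cell",C)
for a in((163,258),(494,258),(329,93),(329,422)): print(np.linalg.norm(f1(*a,.069)-C))
for n,p in dict(post=(323,480,.115),dot=(283,257,.062),green=(148,288,.067),grey=(365,437,.067)).items():
    q=f1(*p);d=q-C;print(n,q,np.linalg.norm(d),np.degrees(np.arctan2(d[1],d[0])))
k=np.array([f2(*p,.06) for p in((110,95),(400,120),(373,420),(78,388))])
print(k,k.mean(0),"cap",f2(175,241,.142),np.linalg.norm(f2(123,241,.142)-f2(230,241,.142)))
for i in range(4):
    d=k[(i+1)%4]-k[i];print(np.linalg.norm(d),np.degrees(np.arctan2(d[1],d[0])))
E
```

```text
cell [ 0.5908 -0.1472]
0.051806177237854564
0.05190472040190564
0.051934766775253806
0.05092838108559897
post [ 0.5207 -0.1349] 0.07117092102818391 170.04798219884515
dot [ 0.5921 -0.134 ] 0.013263860674780916 84.37537195855423
green [ 0.5825 -0.0908] 0.05700745565274772 98.37173531798021
grey [ 0.5352 -0.157 ] 0.05645706333134941 -170.00377800252107
[[0.587  0.2479]
 [0.5783 0.1595]
 [0.4891 0.1674]
 [0.499  0.2567]] [0.53835  0.207875] cap [0.5384 0.208 ] 0.029601520231231356
0.08882707920448583 -95.62073761430423
0.08954914851633158 174.9388033795552
0.08984709232913438 83.6738927620446
0.0884389054658638 -5.710593137499628
```

The sizes match: ring radius 51.7 mm, post radius 71 mm, stand side 89 mm, cap 29.6 mm. The lever is at 170° and should lock near 110°. I'll go to the post now, closing line at 50° (yaw 2.44).

Request:
step_arm(
  commands=[
    [1, 1.8, 1.8, 0, 0, 0, 0.106],
    [1, 3.5, 3.6, 0, 0, 0, 0.212],
    [1, 5.3, 5.4, 0, 0, 0, 0.318],
    [1, 7.1, 7.2, 0, 0, 0, 0.424],
    [1, 8.85, 9.06, 0, 0, 0, 0.53],
  ],
)

```text
time: 0.52
tool_pos: [0.2561, -0.4061, 0.2264]
tool_rot: [-3.141, -0.0, 0.859]
contact_force: [1.1, 0.3, 1.4]
opening: 0.0917
grip_force: 0.0
```

Request:
step_arm(
  commands=[
    [1, 1.8, 1.8, 0, 0, 0, 0.106],
    [1, 3.5, 3.6, 0, 0, 0, 0.212],
    [1, 5.3, 5.4, 0, 0, 0, 0.318],
    [1, 7.1, 7.2, 0, 0, 0, 0.424],
    [1, 8.85, 9.06, 0, 0, 0, 0.53],
  ],
)

```text
time: 0.93
tool_pos: [0.3447, -0.3154, 0.2265]
tool_rot: [-3.141, -0.0, 1.389]
contact_force: [0.5, 0.7, -0.3]
opening: 0.0915
grip_force: 0.0
```

Request:
step_arm(
  commands=[
    [1, 1.8, 1.8, 0, 0, 0, 0.106],
    [1, 3.5, 3.6, 0, 0, 0, 0.212],
    [1, 5.3, 5.4, 0, 0, 0, 0.318],
    [1, 7.1, 7.2, 0, 0, 0, 0.424],
    [1, 8.85, 9.06, 0, 0, 0, 0.53],
  ],
)

```text
time: 1.35
tool_pos: [0.4332, -0.2248, 0.2265]
tool_rot: [-3.141, -0.001, 1.919]
contact_force: [0.2, -1.6, 0.4]
opening: 0.0916
grip_force: 0.0
```

Request:
step_arm(
  commands=[
    [1, 1.8, 1.8, 0, 0, 0, 0.106],
    [1, 3.5, 3.6, 0, 0, 0, 0.212],
    [1, 5.3, 5.4, 0, 0, 0, 0.318],
    [1, 7.1, 7.2, 0, 0, 0, 0.424],
    [1, 8.85, 9.06, 0, 0, 0, 0.53],
  ],
)

```text
time: 1.77
tool_pos: [0.5217, -0.1342, 0.2263]
tool_rot: [-3.141, -0.001, 2.449]
contact_force: [0.4, -0.3, -0.2]
opening: 0.0919
grip_force: 0.0
```

Excellent tracking. I'll descend 14.4 cm and close on the post.

Request:
step_arm(
  commands=[
    [1, 0, 0, -3, 0, 0, 0],
    [1, 0, 0, -6, 0, 0, 0],
    [1, 0, 0, -9, 0, 0, 0],
    [1, -0.1, 0, -12, 0, 0, 0],
    [1, -0.1, 0, -14.4, 0, 0, 0],
  ],
)

```text
time: 2.18
tool_pos: [0.5189, -0.1347, 0.0803]
tool_rot: [-3.141, -0.003, 2.444]
contact_force: [-0.3, 0.3, 0.1]
opening: 0.0918
grip_force: 0.0
```

Request:
step_arm(
  commands=[
    [0.1, 0, 0, 0, 0, 0, 0],
    [0.1, 0, 0, 0, 0, 0, 0],
    [0.1, 0, 0, 0, 0, 0, 0],
    [0.1, 0, 0, 0, 0, 0, 0],
    [0.1, 0, 0, 0, 0, 0, 0],
  ],
  grip_force=15,
)

```text
time: 2.6
tool_pos: [0.5211, -0.1358, 0.0845]
tool_rot: [3.141, 0.003, 2.444]
contact_force: [-1.3, 0.1, 0.2]
opening: 0.0628
grip_force: 0.0
```

Request:
step_arm(
  commands=[
    [0.1, 0, 0, 0, 0, 0, 0],
    [0.1, 0, 0, 0, 0, 0, 0],
    [0.1, 0, 0, 0, 0, 0, 0],
    [0.1, 0, 0, 0, 0, 0, 0],
    [0.1, 0, 0, 0, 0, 0, 0],
  ],
)

```text
time: 3.02
tool_pos: [0.5201, -0.1354, 0.0828]
tool_rot: [3.141, 0.0, 2.444]
contact_force: [0.9, -0.1, -0.5]
opening: 0.0297
grip_force: 0.0
```

Request:
step_arm(
  commands=[
    [0.1, 0, 0, 0, 0, 0, 0],
    [0.1, 0, 0, 0, 0, 0, 0],
    [0.1, 0, 0, 0, 0, 0, 0],
    [0.1, 0, 0, 0, 0, 0, 0],
    [0.1, 0, 0, 0, 0, 0, 0],
  ],
)

```text
time: 3.43
tool_pos: [0.5203, -0.1353, 0.0827]
tool_rot: [3.141, 0.0, 2.444]
contact_force: [1.6, 0.4, -0.5]
opening: 0.0153
grip_force: 15.0
```

```bash
python3 - <<'E'
from h import *
s=observe();print(s["tool_pos"],s["opening"],s["grip_force"],s["contact_force"])
C=np.array([.5908,-.1472]);r=.0712
p0=C+r*np.array([np.cos(np.radians(170)),np.sin(np.radians(170))])
for a in range(166,100,-4):
    q=C+r*np.array([np.cos(np.radians(a)),np.sin(np.radians(a))])
    print(a,((q-p0)*100).round(2))
# decoys: cap top candidates / bases
c=camera_model("top")
for z in(.12,.16,.2): print(z,at(c,157/1.5,342/1.5,z),at(c,210/1.5,420/1.5,z))
E
```

```text
[ 0.52026136 -0.13530715  0.08272835] 0.015253907343845378 14.999960213899612 [ 1.56372698  0.42183024 -0.51118426]
166 [0.1  0.49]
162 [0.24 0.96]
158 [0.41 1.43]
154 [0.61 1.88]
150 [0.85 2.32]
146 [1.11 2.75]
142 [1.4  3.15]
138 [1.72 3.53]
134 [2.07 3.89]
130 [2.44 4.22]
126 [2.83 4.52]
122 [3.24 4.8 ]
118 [3.67 5.05]
114 [4.12 5.27]
110 [4.58 5.45]
106 [5.05 5.61]
102 [5.53 5.73]
0.12 [0.5227 0.3449] [0.421  0.2715]
0.16 [0.5214 0.3291] [0.4246 0.2592]
0.2 [0.5201 0.3133] [0.4282 0.2469]
```

Gripped (15 mm opening, 15 N). I'll follow the arc in steps of 4°.

Request:
step_arm(
  commands=[
    [0.1, 0.1, 0.49, 0, 0, 0, 0],
    [0.1, 0.24, 0.96, 0, 0, 0, 0],
    [0.1, 0.41, 1.43, 0, 0, 0, 0],
    [0.1, 0.61, 1.88, 0, 0, 0, 0],
    [0.1, 0.85, 2.32, 0, 0, 0, 0],
  ],
)

```text
time: 3.85
tool_pos: [0.5269, -0.1114, 0.0826]
tool_rot: [-3.14, -0.003, 2.444]
contact_force: [-6.8, -2.4, 3.8]
opening: 0.0153
grip_force: 15.0
```

Request:
step_arm(
  commands=[
    [0.1, 0.26, 0.43, 0, 0, 0, 0],
    [0.1, 0.55, 0.83, 0, 0, 0, 0],
    [0.1, 0.87, 1.21, 0, 0, 0, 0],
    [0.1, 1.22, 1.57, 0, 0, 0, 0],
    [0.1, 1.59, 1.9, 0, 0, 0, 0],
  ],
)

```text
time: 4.27
tool_pos: [0.5429, -0.0921, 0.0824]
tool_rot: [-3.14, -0.004, 2.444]
contact_force: [-4.7, -0.6, 2.1]
opening: 0.0152
grip_force: 15.0
```

Request:
step_arm(
  commands=[
    [0.1, 0.39, 0.3, 0, 0, 0, 0],
    [0.1, 0.8, 0.58, 0, 0, 0, 0],
    [0.1, 1.23, 0.83, 0, 0, 0, 0],
    [0.1, 1.68, 1.05, 0, 0, 0, 0],
    [0.1, 1.68, 1.05, 0, 0, 0, 0],
  ],
)

```text
time: 4.68
tool_pos: [0.5612, -0.0815, 0.0822]
tool_rot: [3.141, -0.002, 2.444]
contact_force: [-1.6, 3.3, -0.5]
opening: 0.0159
grip_force: 15.0
```

Request:
step_arm(
  commands=[
    [0.1, 0.25, 0.1, 0, 0, 0, 0],
    [0.1, 0.5, 0.18, 0, 0, 0, 0],
    [0.1, 0.5, 0.18, 0, 0, 0, 0],
    [0.1, 0.5, 0.18, 0, 0, 0, 0],
  ],
)

```text
time: 5.02
tool_pos: [0.5659, -0.08, 0.0823]
tool_rot: [3.141, -0.002, 2.444]
contact_force: [-3.2, 4.2, -3.5]
opening: 0.0156
grip_force: 15.0
```

Request:
step_arm(
  commands=[
    [0.1, 0.25, 0.07, 0, 0, 0, 0],
    [0.1, 0.4, 0.1, 0, 0, 0, 0],
    [0.1, 0.4, 0.1, 0, 0, 0, 0],
    [0.1, 0.4, 0.1, 0, 0, 0, 0],
  ],
)

```text
time: 5.35
tool_pos: [0.5678, -0.0795, 0.0822]
tool_rot: [-3.139, -0.005, 2.444]
contact_force: [-11.0, 1.9, 3.0]
opening: 0.0155
grip_force: 15.0
```

Force has risen to 11 N and the lever is at 108.8°, so it's at the stop. I'll release, rise and check.

Request:
step_arm(
  commands=[
    [0.5, -0.15, -0.05, 0, 0, 0, 0],
    [0.5, -0.15, -0.05, 0, 0, 0, 0],
    [0.5, -0.15, -0.05, 0, 0, 0, 0],
    [0.5, -0.15, -0.05, 0, 0, 0, 0],
    [0.5, -0.15, -0.05, 0, 0, 0, 0],
  ],
)

```text
time: 5.77
tool_pos: [0.5694, -0.0806, 0.0831]
tool_rot: [3.141, 0.001, 2.444]
contact_force: [-0.4, -0.3, 0.8]
opening: 0.0435
grip_force: 0.0
```

Request:
step_arm(
  commands=[
    [0.7, 0, 0, 3, 0, 0, 0],
    [0.7, 0, 0, 6, 0, 0, 0],
    [0.8, 0, 0, 9, 0, 0, 0],
    [0.8, -1, 3, 12, 0, 0, -0.1],
    [0.8, -2, 6, 14.4, 0, 0, -0.2],
  ],
)

```text
time: 6.18
tool_pos: [0.5494, -0.0212, 0.2286]
tool_rot: [3.14, 0.002, 2.236]
contact_force: [0.9, -0.1, 0.4]
opening: 0.0719
grip_force: 0.0
```

Request:
step_arm(
  commands=[
    [1, 0, 3, 0, 0, 0, -0.1],
    [1, 0, 6, 0, 0, 0, -0.2],
    [1, 0, 9, 0, 0, 0, -0.3],
    [1, 0, 12, 0, 0, 0, -0.4],
    [1, 0, 15, 0, 0, 0, -0.5],
  ],
)

```text
time: 6.6
tool_pos: [0.5489, 0.1311, 0.2271]
tool_rot: [3.14, 0.0, 1.739]
contact_force: [0.9, -0.9, 1.8]
opening: 0.0917
grip_force: 0.0
```

```bash
python3 - <<'E'
from h import *
a=read_camera("top");np.save("top2.npy",a)
s=observe();print(s["time"],s["tool_pos"],s["tool_rot"])
w=read_camera("wrist");np.save("w.npy",w);cw=camera_model("wrist")
save(np.hstack([cv2.resize(a[155:245,300:390],(384,384)),cv2.resize(w,(416,312))[:,:] if 0 else cv2.resize(w[:, 64:448],(384,384))]),"chk.png")
c=camera_model("top");print(pix(cw,[.5384,.208,.142]))
E
```

```text
6.65 [0.54843927 0.1362003  0.22701767] [ 3.13987821 -0.00324452  1.73364821]
[259.9 104.5]
```

View pics/chk.png

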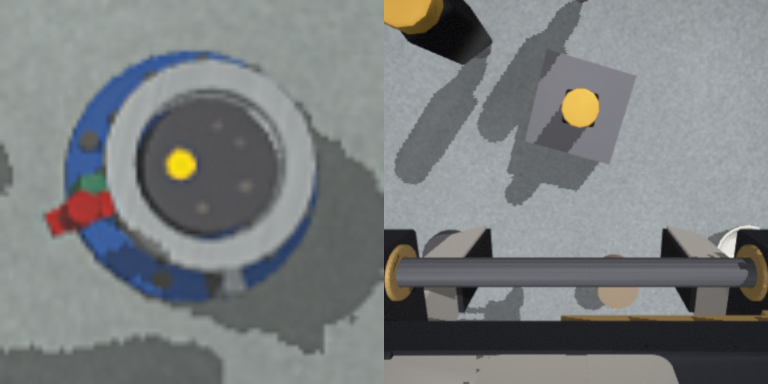

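The lever is against the green stop (post at (83,207), green at (93,184)). In the wrist view the cap is at (260,107), predicted (260,104.5). The handle's corners suggest its yaw differs from the stand's, so I'll enlarge that.

```bash
python3 - <<'E'
from h import *
w=np.load("w.npy");save(w,"hd.png",(225,70,295,140),8)
c=camera_model("top");d=at(c,300+83/4.267-.4,155+207/4.267-.4,.115)-[.5908,-.1472]
print("lever",np.degrees(np.arctan2(d[1],d[0])),np.linalg.norm(d))
E
```

```text
lever 109.04123073843934 0.0717244728108893
```

View pics/hd.png

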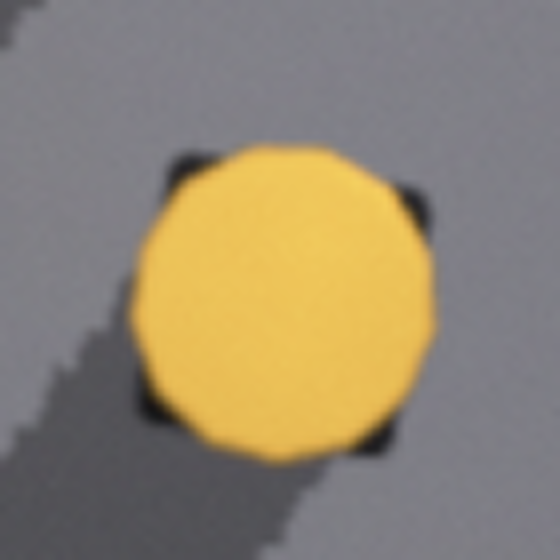

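Handle corners in the crop: (172,155), (430,190), (390,455), (140,420).

```bash
python3 - <<'E'
from h import *
c=camera_model("wrist")
f=lambda u,v,z:at(c,225+(u+.5)/8-.5,70+(v+.5)/8-.5,z)
k=np.array([f(*p,.13) for p in((172,155),(430,190),(390,455),(140,420))])
for i in range(4):
    d=k[(i+1)%4]-k[i];print(np.linalg.norm(d),np.degrees(np.arctan2(d[1],d[0])))
print("cap",f(285,303,.142),k.mean(0)); s=observe();print(s["tool_pos"],s["tool_rot"])
E
```

```text
0.025028783430282846 2.748088180053763
0.025116130275183723 -87.94644943648925
0.024920072231034887 -177.700200578208
0.02492007223103497 92.29979942179199
cap [0.539 0.206] [0.538975 0.2058  ]
[0.54859053 0.13361096 0.22690516] [ 3.14034305e+00 -1.30170884e-03  1.74490684e+00]
```

Handle yaw is about 2.4°, and its position averages (0.5387, 0.207). I'll move above it and settle.

Request:
step_arm(
  commands=[
    [1, -0.5, 3, 0, 0, 0, -0.06],
    [1, -1, 6, -1.5, 0, 0, -0.12],
    [1, -1, 7.3, -3, 0, 0, -0.131],
    [1, -1, 7.3, -5, 0, 0, -0.131],
    [1, -1, 7.3, -5, 0, 0, -0.131],
  ],
)

```text
time: 7.12
tool_pos: [0.5369, 0.2025, 0.1732]
tool_rot: [-3.136, 0.001, 1.615]
contact_force: [-0.1, -1.0, -0.8]
opening: 0.0916
grip_force: 0.0
```

Request:
step_arm(
  commands=[
    [1, 0, 0, 0, 0, 0, 0],
    [1, 0, 0, 0, 0, 0, 0],
    [1, 0, 0, 0, 0, 0, 0],
  ],
)

```text
time: 7.37
tool_pos: [0.5398, 0.202, 0.1782]
tool_rot: [3.139, -0.0, 1.612]
contact_force: [0.2, -0.8, 0.4]
opening: 0.0919
grip_force: 0.0
```

Request:
step_arm(
  commands=[
    [1, 0, 0.5, 0, 0, 0, 0],
    [1, 0, 0.5, -2.5, 0, 0, 0],
    [1, 0, 0.5, -5, 0, 0, 0],
    [1, 0, 0.5, -7.5, 0, 0, 0],
    [1, 0, 0.5, -9.2, 0, 0, 0],
  ],
)

```text
time: 7.78
tool_pos: [0.5384, 0.2076, 0.0835]
tool_rot: [-3.141, 0.0, 1.613]
contact_force: [-0.3, -0.4, -0.3]
opening: 0.0918
grip_force: 0.0
```

Request:
step_arm(
  commands=[
    [0.15, 0, 0, 0, 0, 0, 0],
    [0.15, 0, 0, 0, 0, 0, 0],
    [0.15, 0, 0, 0, 0, 0, 0],
    [0.15, 0, 0, 0, 0, 0, 0],
    [0.15, 0, 0, 0, 0, 0, 0],
  ],
  grip_force=40,
)

```text
time: 8.2
tool_pos: [0.5397, 0.2079, 0.0863]
tool_rot: [3.139, -0.001, 1.613]
contact_force: [0.2, 0.5, 0.7]
opening: 0.0632
grip_force: 0.0
```

Request:
step_arm(
  commands=[
    [0.15, 0, 0, 0, 0, 0, 0],
    [0.15, 0, 0, 0, 0, 0, 0],
    [0.15, 0, 0, 0, 0, 0, 0],
    [0.15, 0, 0, 0, 0, 0, 0],
    [0.15, 0, 0, 0, 0, 0, 0],
  ],
)

```text
time: 8.62
tool_pos: [0.5388, 0.2077, 0.0848]
tool_rot: [3.142, 0.0, 1.613]
contact_force: [0.8, -0.2, -0.3]
opening: 0.0296
grip_force: 0.3
```

Request:
step_arm(
  commands=[
    [0.15, 0, 0, 0, 0, 0, 0],
    [0.15, 0, 0, 0, 0, 0, 0],
    [0.15, 0, 0, 0, 0, 0, 0],
  ],
)

```text
time: 8.87
tool_pos: [0.5385, 0.2076, 0.0844]
tool_rot: [-3.141, 0.0, 1.613]
contact_force: [-0.3, -0.3, -2.2]
opening: 0.0259
grip_force: 47.0
```

Right probe: the opening is 26 mm. Lifting 12 cm.

Request:
step_arm(
  commands=[
    [0.15, 0, 0, 0, 0, 0, 0],
    [0.15, 0, 0, 0.5, 0, 0, 0],
    [0.15, 0, 0, 2, 0, 0, 0],
    [0.15, 0, 0, 4, 0, 0, 0],
    [0.15, 0, 0, 6, 0, 0, 0],
  ],
)

```text
time: 9.28
tool_pos: [0.5384, 0.2076, 0.1453]
tool_rot: [-3.14, 0.0, 1.613]
contact_force: [0.2, 0.7, -2.3]
opening: 0.0256
grip_force: 47.0
```

Request:
step_arm(
  commands=[
    [0.15, 0, 0, 2, 0, 0, 0],
    [0.15, 0, 0, 4, 0, 0, 0],
    [0.15, 0, 0, 6, 0, 0, 0],
    [0.15, 0, 0, 6, 0, 0, 0],
    [0.15, 0, 0, 6, 0, 0, 0],
  ],
)

```text
time: 9.7
tool_pos: [0.5391, 0.2078, 0.2055]
tool_rot: [3.139, -0.0, 1.613]
contact_force: [-0.5, -0.1, -2.4]
opening: 0.0256
grip_force: 47.0
```

```bash
python3 - <<'E'
from h import *
w=read_camera("wrist");s=read_camera("scene");print(observe()["tool_pos"])
p=pix(camera_model("scene"),[.5385,.2076,.16]).astype(int);print(p)
b=cv2.resize(s[max(p[1]-60,0):p[1]+60,p[0]-60:p[0]+60],(480,480),interpolation=cv2.INTER_CUBIC)
save(np.hstack([b,cv2.resize(w[:,120:376],(320,480))]),"lift.png")
E
```

```text
[0.53799188 0.20748007 0.20336909]
[322 137]
```

View pics/lift.png

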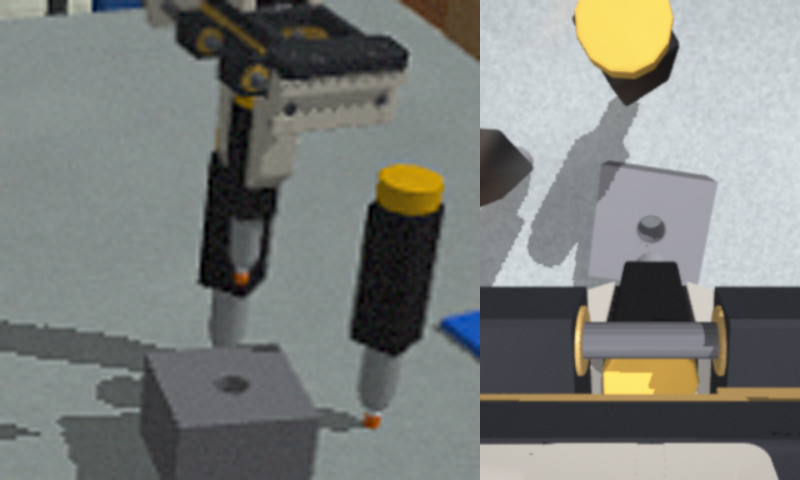

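Lifted clean: the tip shows at scene crop (240,284), with the stand's hole empty. I'll carry it above the dot.

Request:
step_arm(
  commands=[
    [0.15, 0.2, -1.5, 0, 0, 0, 0],
    [0.15, 0.6, -4, 0, 0, 0, 0],
    [0.15, 1, -6.5, 0, 0, 0, 0],
    [0.15, 1.4, -9, 0, 0, 0, 0],
    [0.15, 1.8, -11.5, 0, 0, 0, 0],
  ],
)

```text
time: 10.22
tool_pos: [0.556, 0.0916, 0.2028]
tool_rot: [-3.138, -0.0, 1.613]
contact_force: [0.6, 0.0, -2.3]
opening: 0.026
grip_force: 47.0
```

Request:
step_arm(
  commands=[
    [0.15, 0.4, -2.5, 0, 0, 0, 0],
    [0.15, 0.8, -5, 0, 0, 0, 0],
    [0.15, 1.2, -7.5, 0, 0, 0, 0],
    [0.15, 1.6, -10, 0, 0, 0, 0],
    [0.15, 2, -12.5, 0, 0, 0, 0],
  ],
)

```text
time: 10.63
tool_pos: [0.576, -0.0334, 0.2028]
tool_rot: [-3.138, -0.001, 1.613]
contact_force: [-0.1, 1.2, -2.1]
opening: 0.026
grip_force: 47.0
```

Request:
step_arm(
  commands=[
    [0.15, 0.4, -2.5, 0, 0, 0, 0],
    [0.15, 0.8, -5, 0, 0, 0, 0],
    [0.15, 1.2, -7.5, 0, 0, 0, 0],
    [0.15, 1.5, -9.2, 0, 0, 0, 0],
    [0.15, 1.6, -10.1, 0, 0, 0, 0],
  ],
)

```text
time: 11.05
tool_pos: [0.5922, -0.1355, 0.2026]
tool_rot: [-3.139, -0.001, 1.611]
contact_force: [-0.0, 0.3, -1.2]
opening: 0.0257
grip_force: 47.0
```

Request:
step_arm(
  commands=[
    [0.15, 0, 0, -1, 0, 0, 0],
    [0.15, 0, 0, -2.5, 0, 0, 0],
    [0.15, 0, 0, -4, 0, 0, 0],
    [0.15, 0, 0, -4.5, 0, 0, 0],
    [0.15, 0, 0, -4.5, 0, 0, 0],
  ],
)

```text
time: 11.47
tool_pos: [0.5914, -0.1317, 0.1572]
tool_rot: [-3.137, -0.002, 1.614]
contact_force: [-0.0, 0.5, -2.1]
opening: 0.0258
grip_force: 47.0
```

Request:
step_arm(
  commands=[
    [0.15, 0, 0, 0, 0, 0, 0],
    [0.15, 0, 0, 0, 0, 0, 0],
    [0.15, 0, 0, 0, 0, 0, 0],
    [0.15, 0, 0, 0, 0, 0, 0],
    [0.15, 0, 0, 0, 0, 0, 0],
  ],
)

```text
time: 11.88
tool_pos: [0.593, -0.1334, 0.1603]
tool_rot: [3.141, 0.0, 1.613]
contact_force: [-0.0, 0.5, -2.0]
opening: 0.0256
grip_force: 47.0
```

```bash
python3 - <<'E'
from h import *
s=read_camera("scene");w=read_camera("wrist");np.save("s3.npy",s);np.save("w3.npy",w);o=observe();print(o["tool_pos"],o["tool_rot"],o["contact_force"])
c=camera_model("scene");t=o["tool_pos"]-[0,0,.0715]
p=pix(c,[.592,-.1335,.08]).astype(int);print(p,"tip",t,pix(c,t),"dot",pix(c,[.5921,-.134,.062]))
b=cv2.resize(s[p[1]-40:p[1]+40,p[0]-40:p[0]+40],(480,480),interpolation=cv2.INTER_CUBIC)
save(np.hstack([b,cv2.resize(w[:,120:376],(320,480))]),"app.png")
E
```

```text
[ 0.59286189 -0.13337447  0.16009118] [3.14092812e+00 2.04775448e-04 1.61269689e+00] [-0.18116279 -0.13480747 -1.87815788]
[185 196] tip [ 0.59286189 -0.13337447  0.08859118] [184.9 193.7] dot [185.6 203.3]
```

View pics/app.png

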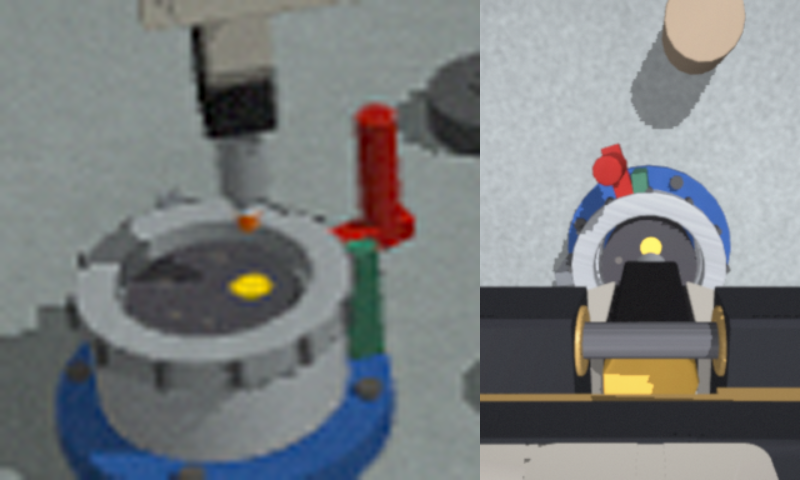

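The tip at crop (248,228) and the dot at (251,286) both show the same bias of about 1 px from prediction, so the alignment is good. The collar is still at the green stop. Free-hanging Fz is -1.9 N, so halfway should read about +3.0 N. I'll lower until just before contact, then creep.

Request:
step_arm(
  commands=[
    [0.15, 0, 0, -0.8, 0, 0, 0],
    [0.15, 0, 0, -1.6, 0, 0, 0],
    [0.15, 0, 0, -2.1, 0, 0, 0],
    [0.15, 0, 0, -2.3, 0, 0, 0],
    [0.15, 0, 0, -2.3, 0, 0, 0],
  ],
)

```text
time: 12.4
tool_pos: [0.5922, -0.1332, 0.1355]
tool_rot: [-3.14, -0.001, 1.613]
contact_force: [-0.3, 0.2, -1.7]
opening: 0.0258
grip_force: 47.0
```

Request:
step_arm(
  commands=[
    [0.15, 0, 0, -0.1, 0, 0, 0],
    [0.15, 0, 0, -0.2, 0, 0, 0],
    [0.15, 0, 0, -0.3, 0, 0, 0],
    [0.15, 0, 0, -0.4, 0, 0, 0],
    [0.15, 0, 0, -0.4, 0, 0, 0],
  ],
)

```text
time: 12.82
tool_pos: [0.5929, -0.1334, 0.133]
tool_rot: [3.141, 0.0, 1.613]
contact_force: [0.2, 0.2, 0.1]
opening: 0.0257
grip_force: 47.0
```

Request:
step_arm(
  commands=[
    [0.15, 0, 0, 0, 0, 0, 0],
    [0.15, 0, 0, 0, 0, 0, 0],
    [0.15, 0, 0, 0, 0, 0, 0],
  ],
)

```text
time: 13.07
tool_pos: [0.5929, -0.1334, 0.133]
tool_rot: [3.141, 0.0, 1.613]
contact_force: [0.1, 0.1, -0.1]
opening: 0.0259
grip_force: 47.0
```

Contact at about 1.9 N, roughly 0.7 mm in. Next 4 mm more.

Request:
step_arm(
  commands=[
    [0.15, 0, 0, -0.1, 0, 0, 0],
    [0.15, 0, 0, -0.2, 0, 0, 0],
    [0.15, 0, 0, -0.3, 0, 0, 0],
    [0.15, 0, 0, -0.3, 0, 0, 0],
    [0.15, 0, 0, -0.3, 0, 0, 0],
  ],
)

```text
time: 13.48
tool_pos: [0.5929, -0.1334, 0.1299]
tool_rot: [3.141, 0.0, 1.613]
contact_force: [-0.5, 0.4, 2.5]
opening: 0.0259
grip_force: 47.0
```

Request:
step_arm(
  commands=[
    [0.15, 0, 0, -0.05, 0, 0, 0],
    [0.15, 0, 0, -0.1, 0, 0, 0],
    [0.15, 0, 0, -0.1, 0, 0, 0],
    [0.15, 0, 0, -0.1, 0, 0, 0],
    [0.15, 0, 0, -0.1, 0, 0, 0],
  ],
)

```text
time: 13.9
tool_pos: [0.5929, -0.1334, 0.1289]
tool_rot: [3.141, 0.0, 1.613]
contact_force: [0.4, 0.1, 1.9]
opening: 0.0258
grip_force: 47.0
```

```bash
python3 - <<'E'
from h import *
f=[]
for i in range(4): s=read_camera("scene"); f.append(observe()["contact_force"][2])
w=read_camera("top");print(np.round(f,2),observe()["tool_pos"],observe()["tool_rot"])
b=cv2.resize(s[165:225,155:215],(480,480),interpolation=cv2.INTER_CUBIC)
save(np.hstack([b,cv2.resize(w[175:235,320:360],(320,480),interpolation=cv2.INTER_CUBIC)]),"fin.png")
E
```

```text
[1.37 2.16 2.24 2.49] [ 0.592874   -0.13336762  0.12882211] [3.14119922e+00 1.14313246e-04 1.61280011e+00]
```

View pics/fin.png

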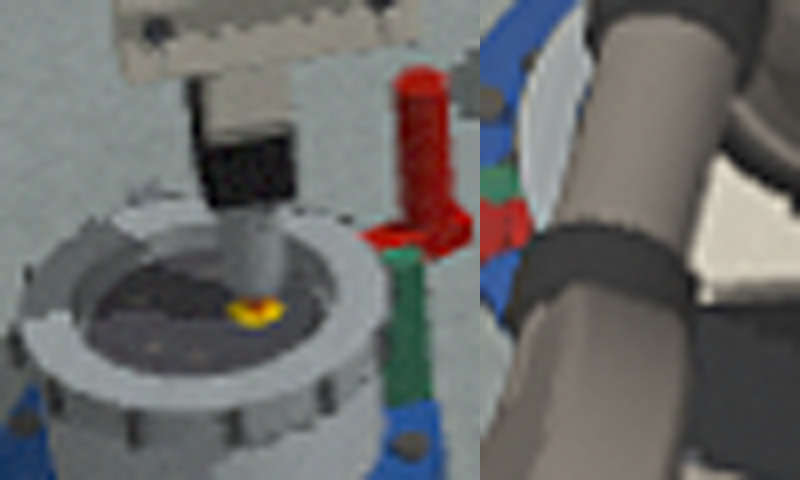

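The orange tip at (258,308) stands on the yellow dot (centre (256,312)) and the white has gone in. The press is about 4 N, so depth is about 4–5 mm. The lever is at the green stop. Handing in.

```bash
python3 -c "
from cell import *
print(hand_in())"
```

```text
the job is handed in; nothing more can be done
None
```

The job is handed in, with no verdict shown. The collar is locked at the green stop. The probe is held upright with its tip on the yellow dot, pressed about 4–5 mm in (about 4 N), and I did not touch the weight, spare core or dish.

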